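# Set out tea for one on the warmer

### The job

Set out the tea things: put the tea light in the dish of the tea warmer, seat the grate flat on the warmer's ring and stand the teapot in the middle of the grate. Lay the teaspoon on the worktop about midway between the warmer and the mug, pointing straight away from you, and put the matchbox flat on the worktop straight in front of the warmer (on your side, close to it but not touching). Leave the warmer, the mug, the fork, the big spoon and the flat tin where they are.

Things in the scene. Friction and masses are not known exactly. Their poses are not given: they have to be found in the camera images.
- warmer: Tea warmer, 144 mm wide, 60 mm high, loose, 1.3 kg: wooden foot, top face 10 mm up, with a candle dish in its middle (lip 3 mm high, 56 mm inside); four thin posts 66 mm from the axis; an open steel ring, 128 mm inside, top face at 60 mm. The tea light goes in from above. Origin: on its axis, on the worktop; x always points straight away from the robot, y to the robot's left, z up.
- mug_center (a point): White mug, 92 mm in diameter, 95 mm high, its handle roughly towards the robot. Point: on the axis of the cup, half-way up (z 47 mm). Stays where it is.
- tea_light_center (a point): Tea light in its metal case, 38 mm in diameter, 15 mm high, standing on the worktop. Point: its centre, 7.5 mm up.
- grate_center (a point): Light metal grate, 144 mm wide, 0.2-0.4 kg: ring with 3 bars along x; middle bar 14 mm wide, 8 high, 30 mm free each side. Four studs below, 7 mm long, outsides 56 mm from the axis, drop inside the warmer's ring. It starts on its studs, bar 7 to 15 mm up. Point: centre of the middle bar, 11 mm above the stud tips; seated it is 64 mm above the worktop. z up. May be seated turned any way.
- teapot_handle (a point): White teapot, lid fixed on, 0.4-0.75 kg, body 124 mm wide, foot 100 mm, 143 mm high. Point: centre of the wooden grip of its bow handle, on the pot's axis, 136 mm above the foot (204 mm above the worktop when the pot stands on the seated grate). The grip runs along x: 72 mm long, 14 wide, 14 high; 28 mm free below it. Spout along +x, reaching 100 mm out. May stand turned any way.
- teaspoon_center (a point): Teaspoon, the shortest of three pieces of steel cutlery lying side by side: 130 mm long, 26 mm wide at the bowl, 11 mm high, lying on the worktop. Point: half-way along its length, 5.5 mm up. x runs along its length, z up. Which end points away does not matter.
- matchbox_center (a point): Matchbox, 37 mm (x) by 56 mm (y) by 16 mm high, lying flat on the worktop. Point: its centre, 8 mm up. May be turned any way when set down.
- fork_center (a point): Table fork, 193 mm long (x), 26 mm wide, 15 mm high. Point: its middle. Stays where it is.
- spoon_center (a point): Table spoon, 188 mm long (x), 38 mm wide, 15 mm high. Point: its middle. Stays where it is.
- sardines_center (a point): Flat oblong tin, 63 mm (x) by 105 mm (y) by 24 mm high. Point: its centre. Stays where it is.
Mind the look-alikes: they are no part of the job. Of the things that look like the part that bears grate_center, the smaller one is meant.

How it is judged:
By the outcome, as a careful person would: the job done as asked, in the order asked, and still so for the second after the job is handed in, with the robot touching nothing.
It also fails if it takes over 125 s, if anything falls off the work surface, if the arm or the gripper's body presses on something with over 40 N, if the wrist force passes 120 N, or if a joint passes its speed limit or range.

### The arm

A 6-joint arm with a two-finger parallel gripper is mounted at the origin on a cart in front of the work surface, level with it; the furniture and walls round the work are solid. World frame = base frame: x ahead of the robot, y to its left, z up, the work surface at z = 0. Lengths are in m, angles in degrees, forces in N, time in s.
With the tool pointing down it reaches from about 0.3 to 0.75 m from the base axis. Payload 8.5 kg.
Tool frame: the origin (TCP) lies between the finger pads; the fingertips stand env.finger_overhang ahead of it and the grasp point (between the pads) lies 2 mm behind it (env.finger_overhang is the distance from the TCP to the fingertips, in m); z points along the fingers, y is the line along which they close (so a half turn about z gives the same grasp; the last joint's range is limited). The gripper opens to 85 mm and grips with 20 to 120 N. Pads are 22 mm wide; open, the fingers measure 114 mm over their backs; the gripper's body (76 mm by 85 mm) begins 54 mm behind the grasp point. The pads swing forward as they close: fully open they stand 13 mm farther back than shut.
Start: joints at [56.305, 21.807, 74.336, -0, 83.858, -12.336], TCP at [0.2, 0.512, 0.248] pointing down, gripper open.
Joint ranges: [-178.18, 178.18], [-50.72, 133.34], [12.68, 142.11], [-81.47, 261.47], [9.98, 163.14], [-165.26, 165.26]. Speed limits (degrees/s): [136.94, 136.94, 180, 180, 180, 180].

### API

Orientations are given as a 3x3 rotation matrix whose columns are the frame's x, y, z axes.
In Python, from rig import env gives the robot as it stands. The module is installed in compiled form; this text tells all that it offers.
- The arm moves only by the tool jog_arm, never from a script. Its arguments are lists of equal length, an entry for each row: "hand": the finger opening in m, from 0 to 0.0854; "travel": the shift along the world's x, y, z in m, a list of three; "yaw": the turn about the world's z in rad. A call has exactly 5 rows; each row shifts and turns the commanded pose from where the row before left it; what a row does not reach is not made up. A row lasts 1/8 s, in which the tool goes at most 62.5 mm and 10.7 degrees, less where a joint would pass 70% of its speed; a pose out of reach is approached as far as the arm can. A call is refused whole if a number of a shift passes 0.0625 or a number of a turn 0.188, either way. A call with a gripper value outside its range is refused whole. The fingers move at their own pace and stop on an object; "grip_force" is the grip in N (left out, the last holds). Time passes only in rows, so rows that do not move let the fingers close, or fill a call up. It gives the time, the measured TCP pose, the force, the opening and the grip force at its end, in the units of the state.
- env.observe(): the state, without advancing time (a new reading comes with each control period).
- env.get_image(name): name is "scene" or "top"; returns the picture (384x512x3 uint8, red, green, blue); there is no depth.
- env.calibration(name): a dict with "fx", "fy", "cx", "cy" (pixels), "position" and "rotation" of the camera in the world. Camera axes: x right, y down, z forward; pixel columns grow to the right and rows downward; lengths in m; the calibration is good to about 2 mm. A picture is of the moment at which its call begins. calibration takes no time and is no camera call.
- env.close_job(): hands the job in; it is judged then, once.
The state is a dict: "time_s": time; "q": joint angles; "qvel": joint speeds; "joint_efforts": joint torques, N m; "position": TCP position; "tool_rot": TCP orientation; "ft_force": force on the tool from outside, world axes, zero at the start; "wrist_torque": the same for the moment, N m; "grip_width": finger opening in m; "gripper_force": force on a finger pad.
Only numpy, scipy, OpenCV 4.12 (cv2) and the standard library are available. Lean on these libraries where they do the work, as an engineer would, in place of code of your own. Each camera call takes 0.05 s, during which the arm holds its last target. There are 200 camera calls.

## Working session

There is one attempt and no reset: what is moved stays moved. The work goes in short steps, Python scripts to look and compute and a tool call to move; the robot and the scene stay as the last step left them, time stands still between calls to the robot, and variables do not carry over. Pictures are saved under pics/ and viewed, at most 14 in all, crops included, and the job is handed in when it is done.

Besides the shell and the picture viewer there is one more tool, called after "Emit:" as a command line: name --pt "numbers of a row" for each row, then --argument value for the rest. jog_arm: Moves the arm, as the interface text tells. Its arguments: {"type":"object","properties":{"hand":{"type":"array"},"travel":{"type":"array"},"yaw":{"type":"array"},"grip_force":{"type":"number"}},"required":["hand","travel","yaw"]}

```bash
mkdir -p pics
python3 - <<'E'
from rig import env
import cv2,numpy as np
s=env.observe();print(s['time_s'],s['position'],s['tool_rot'],s['grip_width'],env.finger_overhang)
for n in('scene','top'):
    c=env.calibration(n);print(n,c)
    cv2.imwrite(f'pics/{n}0.png',cv2.cvtColor(env.get_image(n),cv2.COLOR_RGB2BGR))
E
```

```text
0.0 [0.20015647 0.51198652 0.24771887] [[-9.31305108e-01  3.64239001e-01 -8.63852163e-04]
 [ 3.64239846e-01  9.31304385e-01 -1.21563326e-03]
 [ 3.61728265e-04 -1.44677484e-03 -9.99998888e-01]] 0.08566582370499086 0.017
scene {'fx': 366.11359435975504, 'fy': 366.11359435975504, 'cx': 252.80676562741397, 'cy': 190.56725645332304, 'position': array([-0.11622035, -0.66863635,  1.03969607]), 'rotation': array([[ 0.66007339, -0.56019757,  0.50048157],
       [-0.7511823 , -0.49694385,  0.43447896],
       [ 0.00531718, -0.66274089, -0.74882991]])}
top {'fx': 428.30048525989014, 'fy': 428.30048525989014, 'cx': 258.21491548084316, 'cy': 192.94456611668352, 'position': array([ 0.29781445, -0.10347267,  1.54357703]), 'rotation': array([[ 0.00177228, -0.98884234,  0.14895529],
       [-0.99996313, -0.00300406, -0.0080449 ],
       [ 0.00840261, -0.14893554, -0.98881121]])}
```

View pics/top0.png

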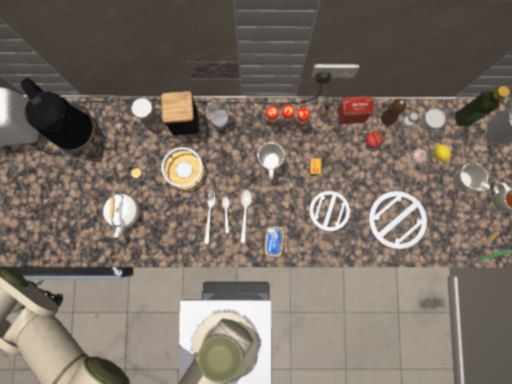

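View pics/scene0.png

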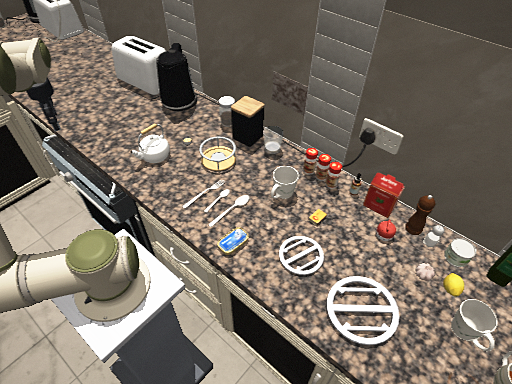

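The top view shows the teapot (121,211), tea light (136,173), warmer (183,169), fork (209,217), teaspoon (226,215), spoon (245,215), mug (270,158), matchbox (316,166), small grate (330,211) and tin (274,241). Next I'll zoom in and measure.

```bash
cat > h.py <<'E'
from rig import env
import cv2,numpy as np
def snap(n): return cv2.cvtColor(env.get_image(n),cv2.COLOR_RGB2BGR)
def ray(n,u,v):
    c=env.calibration(n);d=np.array(c['rotation'])@[(u-c['cx'])/c['fx'],(v-c['cy'])/c['fy'],1]
    return np.array(c['position']),d
def p2w(n,u,v,z):
    p,d=ray(n,u,v);return (p+d*(z-p[2])/d[2])[:3]
def w2p(n,P):
    c=env.calibration(n);q=np.array(c['rotation']).T@(np.array(P)-c['position'])
    return q[0]/q[2]*c['fx']+c['cx'],q[1]/q[2]*c['fy']+c['cy']
def blob(n,im,mask,z,box,amin=15):
    u0,u1,v0,v1=box;m=np.zeros(im.shape[:2],np.uint8);m[v0:v1,u0:u1]=mask[v0:v1,u0:u1]
    for c in cv2.findContours(m,cv2.RETR_EXTERNAL,cv2.CHAIN_APPROX_NONE)[0]:
        if cv2.contourArea(c)<amin: continue
        w=np.array([p2w(n,*p[0],z)[:2] for p in c],np.float32)*1000
        (r,a,t)=cv2.minAreaRect(w); 
        (cc,rad)=cv2.minEnclosingCircle(w)
        print(n,'px',c[:,0].mean(0).round(1),'rect',np.round(r,1),np.round(a,1),round(t,1),'circ',np.round(cc,1),round(rad,1))
def crop(im,name,u0,u1,v0,v1,k): cv2.imwrite('pics/'+name,cv2.resize(im[v0:v1,u0:u1],None,fx=k,fy=k,interpolation=cv2.INTER_CUBIC))
E
python3 - <<'E'
from h import *
im=cv2.imread('pics/top0.png');h=cv2.cvtColor(im,cv2.COLOR_BGR2HSV)
crop(im,'topc.png',95,355,140,265,3)
w=((h[...,2]>185)&(h[...,1]<50)).astype(np.uint8)*255
g=((h[...,2]>120)&(h[...,1]<40)).astype(np.uint8)*255
y=((h[...,1]>130)&(h[...,2]>130)).astype(np.uint8)*255
print('grate');blob('top',im,w,.015,(305,355,185,235))
print('pot');blob('top',im,w,.06,(95,142,188,240))
print('warm');blob('top',im,((h[...,2]>160)).astype(np.uint8)*255,.06,(155,210,143,192))
print('light');blob('top',im,y,.015,(125,150,163,185),8)
print('match');blob('top',im,y,.016,(300,330,150,180))
print('tin');blob('top',im,g|y,.024,(260,290,224,260))
print('cut');blob('top',im,g,.005,(200,256,186,247))
print('mug');blob('top',im,w,.095,(252,290,140,182))
E
```

```text
grate
top px [329.2 210.3] rect [ 465.6 -370.5] [140.8 144.1] 0.2 circ [ 466.4 -371.4] 73.2
pot
top px [117.  231.5] rect [385.3 370.5] [17.  35.7] 69.4 circ [385.5 370.9] 18.2
top px [117.1 209.6] rect [463.7 367.7] [104.8 111.5] 0.1 circ [460.5 367.1] 57.3
warm
top px [181. 168.] rect [612.9 152.4] [152.  147.2] 69.5 circ [609.4 157.7] 80.5
light
match
top px [315.4 165.5] rect [ 629.7 -323.8] [38.6 58.1] 83.8 circ [ 629.6 -324. ] 30.5
tin
top px [274.  249.6] rect [ 325.6 -171.8] [17.4 21.2] 0.1 circ [ 325.6 -171.8] 13.7
top px [272.1 240.8] rect [ 357.4 -170.1] [ 53.  101.7] 89.6 circ [ 357.4 -171.8] 51.4
cut
top px [225.7 214.5] rect [449.3   3.6] [130.3  29. ] 0.7 circ [449.3   1.8] 65.8
top px [208.7 216.8] rect [441.4  64. ] [ 30.8 192.9] 83.1 circ [440.6  57.2] 96.5
top px [244.5 215. ] rect [448.2 -70.2] [191.6  39.9] 0.2 circ [448.1 -66.8] 96.2
mug
top px [270.7 164.2] rect [ 614.  -157.5] [51.9 84.8] 89.7 circ [ 614.  -162.7] 43.0
```

View pics/topc.png

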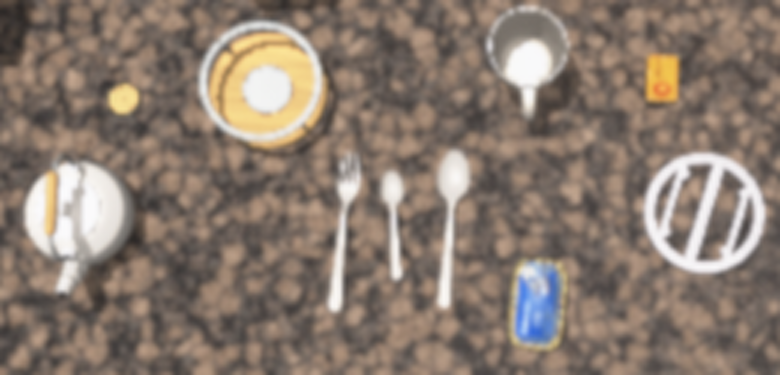

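The crop confirms the layout: tea light (124,99), warmer ring centre about (261,81), pot grip about (50,204) with the spout towards me, and the grate bar running (717,167)–(693,257). I'll refine the warmer, light, grip and mug using both views.

Run:
```python
from h import *
T=cv2.imread('pics/top0.png');S=cv2.imread('pics/scene0.png')
def cp(c,r): return 95+(c+.5)/3-.5,140+(r+.5)/3-.5
print('warm',p2w('top',*cp(261,81),.06),'dish',p2w('top',*cp(267,89),.012))
print('light',p2w('top',*cp(124,99),.013))
print('mug',p2w('top',*cp(527,46),.095))
print('spoon ends',p2w('top',*cp(391,172),.005),p2w('top',*cp(397,279),.005))
print('grate bar',p2w('top',*cp(717,167),.015),p2w('top',*cp(693,257),.015))
print('grip',p2w('top',*cp(51,172),.14),p2w('top',*cp(50,235),.14),'spout',p2w('top',*cp(63,291),.1))
for n,im,pot,lt,mt in(('top',T,(100,125,192,225),(125,150,163,185),(300,330,150,180)),('scene',S,(132,168,118,140),(178,196,134,148),(305,330,205,228))):
    h=cv2.cvtColor(im,cv2.COLOR_BGR2HSV)
    y=((h[...,1]>75)&(h[...,2]>150)&(h[...,0]>10)&(h[...,0]<40)).astype(np.uint8)*255
    print('grip');blob(n,im,y,.143,pot,4)
    print('light');blob(n,im,y,.014,lt,4)
    print('match');blob(n,im,y,.016,mt,4)
    w=((h[...,2]>150)&(h[...,1]<70)).astype(np.uint8)*255
    if n=='scene':
        print('warm');blob(n,im,w,.06,(192,242,132,175));print('grate');blob(n,im,w,.013,(272,330,230,280))
    else: print('warm');blob(n,im,w,.06,(155,210,143,192))
crop(S,'sc.png',120,330,110,280,3.5)
```

```text
warm [0.6142965  0.15487222 0.06      ] dish [0.61465183 0.15567819 0.012     ]
light [0.6014957  0.32799908 0.013     ]
mug [ 0.64921456 -0.15704461  0.095     ]
spoon ends [0.51435279 0.00440347 0.005     ] [ 0.38541046 -0.00447072  0.005     ]
grate bar [ 0.52018359 -0.38844163  0.015     ] [ 0.41176941 -0.35715621  0.015     ]
grip [0.4942479  0.36868869 0.14      ] [0.42478747 0.36612429 0.14      ] spout [0.36580814 0.36174031 0.1       ]
grip
top px [111.7 206.8] rect [460.9 366.5] [66.5  9.8] 3.0 circ [460.8 368.1] 33.4
light
top px [136.1 172.3] rect [603.5 327.8] [37.  36.2] 2.6 circ [603.8 327.8] 21.1
match
top px [315.2 165.3] rect [ 629.9 -324.6] [40.1 62.8] 89.1 circ [ 629.8 -322.7] 36.2
warm
top px [181.1 166.6] rect [614.1 155.4] [144.1 144.6] 2.0 circ [613.4 156.8] 82.3
grip
scene px [148.3 127.6] rect [459.3 366.2] [16.3 69.8] 88.7 circ [459.3 367.5] 35.0
light
match
scene px [306.9 209.9] rect [ 625.9 -279. ] [ 9.5 10.7] 35.6 circ [ 626.6 -279.6] 6.4
scene px [317.3 215.4] rect [ 632.1 -321.5] [38.8 58. ] 88.6 circ [ 632.6 -320.5] 32.0
warm
scene px [231.9 172.7] rect [554.8  17.3] [15.6 59.4] 41.6 circ [550.9  13.8] 29.8
scene px [207.5 143.3] rect [612.7 179.8] [168.  181.7] 41.7 circ [615.5 194.3] 109.3
grate
scene px [279.1 267.8] rect [ 380.3 -351. ] [62.2 26.1] 88.5 circ [ 383.2 -351.1] 31.2
scene px [304.3 252.1] rect [ 473.9 -373.9] [144.5 159.1] 65.1 circ [ 479.4 -368.5] 86.4
scene px [316.9 234.3] rect [ 565.  -366.8] [25.8 80.9] 31.0 circ [ 566.3 -366. ] 40.5
scene px [279.6 234.6] rect [ 480.9 -273.7] [23.9 52.5] 84.3 circ [ 481.4 -269.3] 27.3
```

View pics/sc.png

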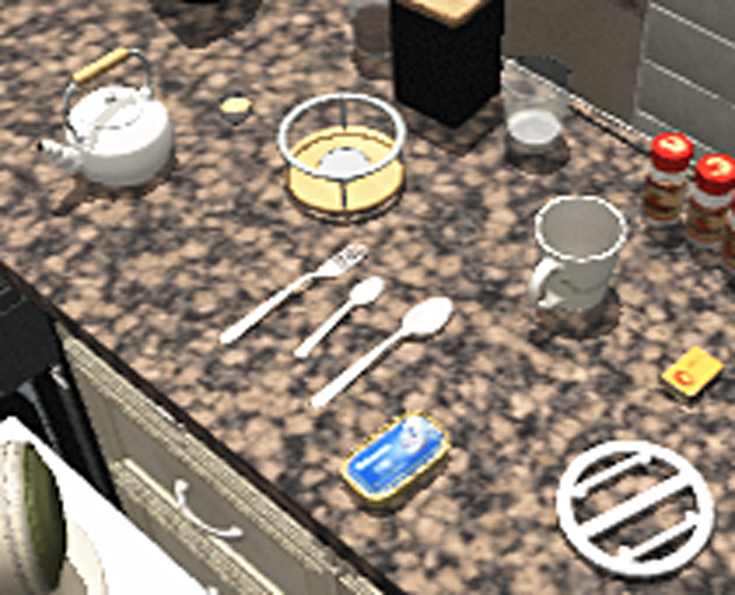

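The scene view agrees with the top view. Estimates:

| Thing | x | y | Yaw |
|---|---|---|---|
| Warmer | 0.614 | 0.155 | – |
| Tea light | 0.603 | 0.328 | – |
| Grate | 0.4655 | −0.371 | −16° |
| Pot grip | 0.460 | 0.367 | 3° |
| Teaspoon | 0.450 | 0.000 | 4° |
| Matchbox | 0.630 | −0.323 | – |
| Mug | 0.648 | −0.157 | – |

First I'll go above the tea light.

Emit:
jog_arm --hand '[0.06,0.06,0.06,0.06,0.06]' --pt "0.04 -0.018 0" --pt "0.04 -0.018 0" --pt "0.04 -0.018 0" --pt "0.04 -0.018 0" --pt "0.04 -0.018 0" --yaw '[0,0,0,0,0]' --grip_force 30

```text
time_s: 0.72
position: [0.4014, 0.4214, 0.248]
tool_rot: [[-0.931, 0.364, -0.001], [0.364, 0.931, -0.0], [0.0, -0.001, -1.0]]
ft_force: [-0.2, 0.3, 0.3]
grip_width: 0.0603
gripper_force: 0.0
```

Emit:
jog_arm --hand '[0.06,0.06,0.06,0.06,0.06]' --pt "0.04 -0.018 0" --pt "0.04 -0.018 0" --pt "0.04 -0.018 0" --pt "0.04 -0.02 -0.03" --pt "0.043 -0.02 -0.05" --yaw '[0,0,0,0,0]'

```text
time_s: 1.35
position: [0.601, 0.3294, 0.1729]
tool_rot: [[-0.931, 0.364, 0.002], [0.364, 0.931, 0.001], [-0.002, 0.002, -1.0]]
ft_force: [0.9, 0.6, 0.9]
grip_width: 0.0597
gripper_force: 0.0
```

Emit:
jog_arm --hand '[0.06,0.06,0.06,0.06,0.06]' --pt "0 0 -0.05" --pt "0 0 -0.03" --pt "0 0 0" --pt "0 0 0" --pt "0 0 0" --yaw '[0,0,0,0,0]'

```text
time_s: 1.98
position: [0.5999, 0.3304, 0.0949]
tool_rot: [[-0.931, 0.364, 0.003], [0.364, 0.931, 0.001], [-0.002, 0.002, -1.0]]
ft_force: [0.4, -0.1, -0.2]
grip_width: 0.0603
gripper_force: 0.0
```

Emit:
jog_arm --hand '[0.06,0.06,0.06,0.06,0.06]' --pt "0.003 -0.002 -0.02" --pt "0 0 -0.02" --pt "0 0 -0.015" --pt "0 0 0" --pt "0 0 0" --yaw '[0,0,0,0,0]'

```text
time_s: 2.6
position: [0.6027, 0.3282, 0.0385]
tool_rot: [[-0.931, 0.364, 0.001], [0.364, 0.931, 0.0], [-0.001, 0.001, -1.0]]
ft_force: [-0.6, 0.4, 0.2]
grip_width: 0.0597
gripper_force: 0.0
```

Run:
```python
from h import *
T=snap('top');S=snap('scene')
a=cv2.resize(T[140:220,100:220],(600,400),interpolation=cv2.INTER_CUBIC);b=cv2.resize(S[100:160,150:240],(600,400),interpolation=cv2.INTER_CUBIC)
cv2.imwrite('pics/a1.png',cv2.resize(np.hstack([a,b]),(800,267)))
```

```text
(no output)
```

View pics/a1.png

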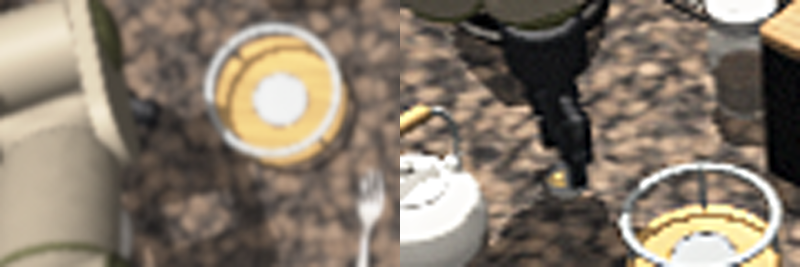

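The tea light is visible between the fingers at (560,180) in the right half, so I'll descend and grip.

Emit:
jog_arm --hand '[0.06,0.06,0.03,0.03,0.03]' --pt "0 0 -0.018" --pt "0 0 0" --pt "0 0 0" --pt "0 0 0" --pt "0 0 0" --yaw '[0,0,0,0,0]'

```text
time_s: 3.32
position: [0.6025, 0.3281, 0.0203]
tool_rot: [[-0.931, 0.364, 0.001], [0.364, 0.931, 0.0], [-0.0, 0.0, -1.0]]
ft_force: [-0.0, 0.1, 1.3]
grip_width: 0.0358
gripper_force: 30.0
```

Emit:
jog_arm --hand '[0.03,0.03,0.03,0.03,0.03]' --pt "0 0 0" --pt "0 0 0.03" --pt "0 0 0.04" --pt "0 0 0.04" --pt "0 0 0" --yaw '[0,0,0,0,0]'

```text
time_s: 3.95
position: [0.6035, 0.3285, 0.1337]
tool_rot: [[-0.931, 0.364, 0.006], [0.364, 0.931, 0.002], [-0.005, 0.004, -1.0]]
ft_force: [-0.2, 0.2, -0.5]
grip_width: 0.036
gripper_force: 30.1
```

Emit:
jog_arm --hand '[0.03,0.03,0.03,0.03,0.03]' --pt "0.003 -0.043 0" --pt "0.003 -0.043 0" --pt "0.002 -0.043 0" --pt "0.002 -0.043 0" --pt "0 0 0" --yaw '[0,0,0,0,0]'

```text
time_s: 4.58
position: [0.6122, 0.1534, 0.129]
tool_rot: [[-0.93, 0.368, -0.002], [0.368, 0.93, -0.0], [0.002, -0.001, -1.0]]
ft_force: [-0.4, 0.5, -1.0]
grip_width: 0.0357
gripper_force: 30.1
```

Emit:
jog_arm --hand '[0.03,0.03,0.03,0.03,0.03]' --pt "0 0 -0.02" --pt "0 0 -0.02" --pt "0 0 -0.01" --pt "0 0 0" --pt "0 0 0" --yaw '[0,0,0,0,0]'

```text
time_s: 5.2
position: [0.6126, 0.1563, 0.0806]
tool_rot: [[-0.931, 0.364, 0.001], [0.364, 0.931, 0.0], [-0.001, 0.0, -1.0]]
ft_force: [-0.0, -0.5, -0.2]
grip_width: 0.0356
gripper_force: 30.1
```

Run:
```python
from h import *
T=snap('top');S=snap('scene')
a=cv2.resize(T[130:210,130:250],(600,400),interpolation=cv2.INTER_CUBIC);b=cv2.resize(S[110:190,150:270],(600,400),interpolation=cv2.INTER_CUBIC)
cv2.imwrite('pics/a2.png',cv2.resize(np.hstack([a,b]),(800,267)))
```

```text
(no output)
```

View pics/a2.png

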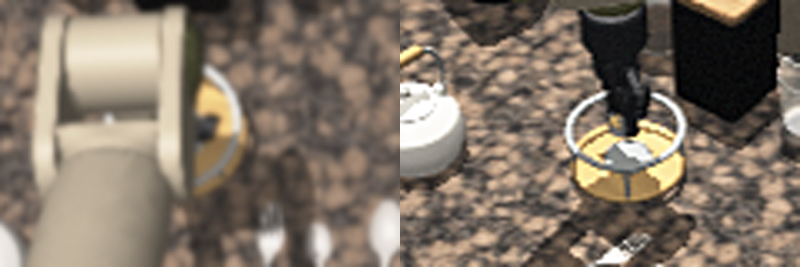

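The gripper is centred over the ring with the light held. I'll lower it into the dish and release.

Emit:
jog_arm --hand '[0.03,0.03,0.03,0.03,0.03]' --pt "0.001 -0.001 -0.02" --pt "0 0 -0.018" --pt "0 0 -0.01" --pt "0 0 0" --pt "0 0 0" --yaw '[0,0,0,0,0]'

```text
time_s: 5.92
position: [0.6136, 0.1551, 0.0325]
tool_rot: [[-0.931, 0.364, 0.001], [0.364, 0.931, 0.0], [-0.001, 0.0, -1.0]]
ft_force: [-0.4, -0.2, 0.4]
grip_width: 0.0359
gripper_force: 30.9
```

Emit:
jog_arm --hand '[0.036,0.044,0.055,0.055,0.055]' --pt "0 0 0" --pt "0 0 0" --pt "0 0 0" --pt "0 0 0" --pt "0 0 0.03" --yaw '[0,0,0,0,0]'

```text
time_s: 6.55
position: [0.6122, 0.155, 0.0604]
tool_rot: [[-0.931, 0.364, -0.005], [0.364, 0.931, -0.0], [0.004, -0.002, -1.0]]
ft_force: [-0.2, -0.3, 1.0]
grip_width: 0.0548
gripper_force: 0.0
```

Emit:
jog_arm --hand '[0.055,0.055,0.035,0.035,0.03]' --pt "0 0 0.04" --pt "0 0 0.05" --pt "-0.01 -0.05 0" --pt "-0.015 -0.055 0" --pt "-0.015 -0.055 0" --yaw '[0,0,0,0.04,0.05]'

```text
time_s: 7.18
position: [0.5727, -0.0064, 0.1521]
tool_rot: [[-0.961, 0.277, 0.0], [0.277, 0.961, -0.0], [-0.0, -0.0, -1.0]]
ft_force: [1.0, -0.2, 0.6]
grip_width: 0.0294
gripper_force: 0.0
```

Emit:
jog_arm --hand '[0.03,0.03,0.03,0.03,0.03]' --pt "-0.015 -0.055 0" --pt "-0.015 -0.055 0" --pt "-0.015 -0.055 0" --pt "-0.015 -0.055 0" --pt "-0.015 -0.055 0" --yaw '[0,0,0,0,0]'

```text
time_s: 7.8
position: [0.4976, -0.2817, 0.1521]
tool_rot: [[-0.96, 0.279, 0.0], [0.279, 0.96, -0.0], [-0.0, -0.0, -1.0]]
ft_force: [1.0, 0.0, 0.4]
grip_width: 0.0301
gripper_force: 0.0
```

Run:
```python
from h import *
T=snap('top')
s=env.observe();print(s['position'],np.degrees(np.arctan2(s['tool_rot'][1][1],s['tool_rot'][0][1])))
crop(T,'a3.png',150,220,135,200,6)
```

```text
[ 0.4960889  -0.28794628  0.15200921] 73.54365840320087
```

View pics/a3.png

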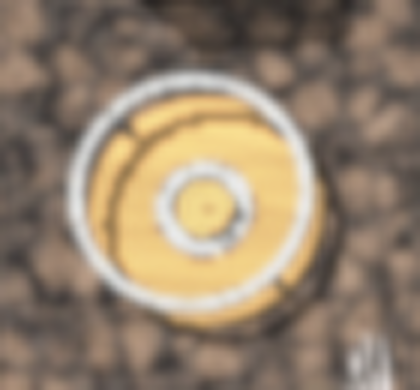

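The tea light sits centred in the dish at (205,208). Next is the grate.

Emit:
jog_arm --hand '[0.032,0.032,0.032,0.032,0.032]' --pt "-0.0155 -0.0415 0" --pt "-0.0155 -0.0415 -0.01" --pt "0 0 -0.05" --pt "0 0 -0.04" --pt "0 0 0" --yaw '[0,0,0,0,0]' --grip_force 50

```text
time_s: 8.48
position: [0.4663, -0.3619, 0.0497]
tool_rot: [[-0.96, 0.279, -0.004], [0.279, 0.96, 0.004], [0.005, 0.003, -1.0]]
ft_force: [0.1, 0.4, 0.6]
grip_width: 0.0317
gripper_force: 0.0
```

Run:
```python
from h import *
T=snap('top');S=snap('scene')
s=env.observe();print(s['position'])
a=cv2.resize(T[170:250,280:400],(600,400),interpolation=cv2.INTER_CUBIC);b=cv2.resize(S[210:290,240:360],(600,400),interpolation=cv2.INTER_CUBIC)
cv2.imwrite('pics/a4.png',cv2.resize(np.hstack([a,b]),(800,267)))
```

```text
[ 0.46782843 -0.36333064  0.05322209]
```

View pics/a4.png

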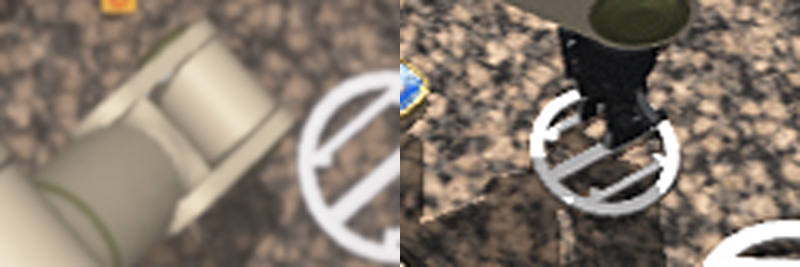

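The gripper is above the middle bar but 8 mm short in y. I'll correct that, descend and grip.

Emit:
jog_arm --hand '[0.032,0.032,0.032,0.032,0.032]' --pt "-0.002 -0.007 0" --pt "0 0 -0.015" --pt "0 0 -0.015" --pt "0 0 0" --pt "0 0 0" --yaw '[0,0,0,0,0]'

```text
time_s: 9.2
position: [0.4654, -0.3699, 0.0219]
tool_rot: [[-0.96, 0.279, -0.0], [0.279, 0.96, 0.0], [0.0, 0.0, -1.0]]
ft_force: [-0.1, -0.7, 0.4]
grip_width: 0.0317
gripper_force: 0.0
```

Emit:
jog_arm --hand '[0.032,0.0,0.0,0.0,0.0]' --pt "0 0 -0.002" --pt "0 0 0" --pt "0 0 0" --pt "0 0 0" --pt "0 0 0" --yaw '[0,0,0,0,0]'

```text
time_s: 9.82
position: [0.4654, -0.3701, 0.0202]
tool_rot: [[-0.96, 0.279, 0.0], [0.279, 0.96, -0.001], [-0.001, -0.0, -1.0]]
ft_force: [0.4, -0.4, 1.6]
grip_width: 0.0124
gripper_force: 51.2
```

Emit:
jog_arm --hand '[0,0,0,0,0]' --pt "0 0 0.02" --pt "0 0 0.04" --pt "0 0 0.04" --pt "0 0 0.04" --pt "0.005 0.02 0" --yaw '[0,0,0,0,0]'

```text
time_s: 10.45
position: [0.4708, -0.351, 0.1622]
tool_rot: [[-0.96, 0.281, 0.003], [0.281, 0.96, -0.004], [-0.004, -0.003, -1.0]]
ft_force: [0.3, -1.2, -3.3]
grip_width: 0.0122
gripper_force: 50.6
```

Emit:
jog_arm --hand '[0,0,0,0,0]' --pt "0.012 0.043 0" --pt "0.012 0.043 0" --pt "0.012 0.043 0" --pt "0.012 0.043 0" --pt "0.012 0.043 0" --yaw '[0,0,0,0,0]'

```text
time_s: 11.08
position: [0.5296, -0.1323, 0.1582]
tool_rot: [[-0.96, 0.279, -0.003], [0.279, 0.96, 0.002], [0.004, 0.001, -1.0]]
ft_force: [1.3, 0.2, -2.4]
grip_width: 0.0125
gripper_force: 50.6
```

Emit:
jog_arm --hand '[0,0,0,0,0]' --pt "0.012 0.043 0" --pt "0.012 0.043 0" --pt "0.012 0.043 0" --pt "0.012 0.043 0" --pt "0.012 0.043 0" --yaw '[0,0,0,0,0]'

```text
time_s: 11.7
position: [0.5893, 0.0823, 0.158]
tool_rot: [[-0.96, 0.279, -0.004], [0.279, 0.96, 0.0], [0.004, -0.001, -1.0]]
ft_force: [0.7, 0.2, -1.7]
grip_width: 0.012
gripper_force: 50.6
```

Emit:
jog_arm --hand '[0,0,0,0,0]' --pt "0.012 0.04 0" --pt "0.012 0.03 0" --pt "0 0 0" --pt "0 0 0" --pt "0 0 0" --yaw '[0,0,0,0,0]'

```text
time_s: 12.32
position: [0.6139, 0.1493, 0.1595]
tool_rot: [[-0.96, 0.28, -0.001], [0.28, 0.96, -0.0], [0.001, -0.0, -1.0]]
ft_force: [-0.4, 0.2, -3.0]
grip_width: 0.0125
gripper_force: 50.6
```

Next I'll shift y by +5.5 mm, lower to about 0.10 and look.

Emit:
jog_arm --hand '[0,0,0,0,0]' --pt "0 0.0055 -0.03" --pt "0 0 -0.03" --pt "0 0 0" --pt "0 0 0" --pt "0 0 0" --yaw '[0,0,0,0,0]'

```text
time_s: 12.95
position: [0.6149, 0.1554, 0.1015]
tool_rot: [[-0.96, 0.279, 0.003], [0.279, 0.96, 0.0], [-0.002, 0.001, -1.0]]
ft_force: [0.2, -0.3, -2.5]
grip_width: 0.0125
gripper_force: 50.6
```

Run:
```python
from h import *
T=snap('top');S=snap('scene')
s=env.observe();print(s['position'])
a=cv2.resize(T[120:210,120:255],(600,400),interpolation=cv2.INTER_CUBIC);b=cv2.resize(S[100:190,150:285],(600,400),interpolation=cv2.INTER_CUBIC)
cv2.imwrite('pics/a5.png',cv2.resize(np.hstack([a,b]),(800,267)))
```

```text
[0.61467372 0.15551153 0.10101288]
```

View pics/a5.png

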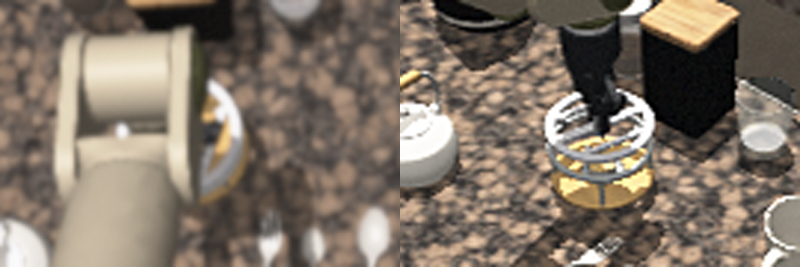

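The grate is level and centred above the ring. I'll lower it gently.

Emit:
jog_arm --hand '[0,0,0,0,0]' --pt "0 0 -0.01" --pt "0 0 -0.01" --pt "0 0 -0.006" --pt "0 0 0" --pt "0 0 0" --yaw '[0,0,0,0,0]'

```text
time_s: 13.68
position: [0.6143, 0.1556, 0.0737]
tool_rot: [[-0.96, 0.279, -0.0], [0.279, 0.96, 0.0], [0.0, -0.0, -1.0]]
ft_force: [0.3, -0.6, -2.2]
grip_width: 0.0123
gripper_force: 50.6
```

Emit:
jog_arm --hand '[0,0,0,0,0]' --pt "0 0 -0.001" --pt "0 0 0" --pt "0 0 0" --pt "0 0 0" --pt "0 0 0" --yaw '[0,0,0,0,0]'

```text
time_s: 14.3
position: [0.6143, 0.1556, 0.0735]
tool_rot: [[-0.96, 0.279, 0.0], [0.279, 0.96, 0.0], [-0.0, 0.0, -1.0]]
ft_force: [-3.4, -0.2, 5.6]
grip_width: 0.012
gripper_force: 51.5
```

It's seated: the force reversed to +5.6 N. I'll release, lift, and head for the teapot.

Emit:
jog_arm --hand '[0.015,0.025,0.034,0.034,0.034]' --pt "0 0 0" --pt "0 0 0" --pt "0 0 0" --pt "0 0 0.02" --pt "0 0 0.04" --yaw '[0,0,0,0,0]'

```text
time_s: 14.92
position: [0.6136, 0.1554, 0.1321]
tool_rot: [[-0.96, 0.279, -0.004], [0.279, 0.96, -0.0], [0.004, -0.001, -1.0]]
ft_force: [0.0, 0.1, 0.5]
grip_width: 0.0339
gripper_force: 0.0
```

Emit:
jog_arm --hand '[0.034,0.034,0.034,0.034,0.034]' --pt "0 0 0.05" --pt "0 0 0.03" --pt "-0.03 0.042 0" --pt "-0.03 0.042 0" --pt "-0.03 0.042 0" --yaw '[0,0,0.1,0.1,0.1]'

```text
time_s: 15.55
position: [0.5233, 0.2826, 0.213]
tool_rot: [[-1.0, -0.02, 0.0], [-0.02, 1.0, 0.0], [-0.0, 0.0, -1.0]]
ft_force: [-0.5, 0.3, 0.1]
grip_width: 0.0338
gripper_force: 0.0
```

Emit:
jog_arm --hand '[0.04,0.04,0.04,0.04,0.04]' --pt "-0.03 0.042 0" --pt "-0.03 0.042 0" --pt "0 0 0" --pt "0 0 0" --pt "0 0 0" --yaw '[0.035,0,0,0,0]' --grip_force 70

```text
time_s: 16.18
position: [0.4651, 0.3647, 0.2129]
tool_rot: [[-0.999, -0.051, 0.0], [-0.051, 0.999, -0.0], [-0.0, -0.0, -1.0]]
ft_force: [-0.5, -0.6, -0.2]
grip_width: 0.04
gripper_force: 0.0
```

Run:
```python
from h import *
T=snap('top');S=snap('scene')
s=env.observe();print(s['position'],np.degrees(np.arctan2(s['tool_rot'][1][1],s['tool_rot'][0][1])))
a=cv2.resize(T[130:220,140:275],(600,400),interpolation=cv2.INTER_CUBIC);b=cv2.resize(S[90:180,120:255],(600,400),interpolation=cv2.INTER_CUBIC)
cv2.imwrite('pics/a6.png',cv2.resize(np.hstack([a,b]),(800,267)))
```

```text
[0.46501897 0.36476559 0.21291325] 92.89897817164699
```

View pics/a6.png

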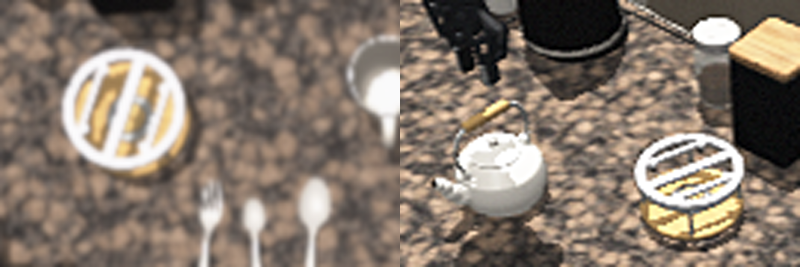

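The grate lies flat and centred on the ring in both halves. I'll descend onto the pot grip.

Emit:
jog_arm --hand '[0.04,0.04,0.04,0.04,0.04]' --pt "-0.005 0.002 -0.02" --pt "0 0 -0.02" --pt "0 0 -0.02" --pt "0 0 -0.019" --pt "0 0 0" --yaw '[0,0,0,0,0]'

```text
time_s: 16.9
position: [0.4592, 0.3668, 0.1329]
tool_rot: [[-0.999, -0.051, -0.002], [-0.051, 0.999, -0.001], [0.003, -0.001, -1.0]]
ft_force: [-0.7, -0.6, 0.5]
grip_width: 0.04
gripper_force: 0.0
```

Emit:
jog_arm --hand '[0.04,0,0,0,0]' --pt "0 0 0" --pt "0 0 0" --pt "0 0 0" --pt "0 0 0" --pt "0 0 0" --yaw '[0,0,0,0,0]'

```text
time_s: 17.52
position: [0.4599, 0.3677, 0.1348]
tool_rot: [[-0.999, -0.052, 0.002], [-0.052, 0.999, 0.001], [-0.002, 0.001, -1.0]]
ft_force: [1.0, -1.2, 5.7]
grip_width: 0.0126
gripper_force: 69.4
```

Emit:
jog_arm --hand '[0,0,0,0,0]' --pt "0 0 0.01" --pt "0 0 0.02" --pt "0 0 0.03" --pt "0 0 0.03" --pt "0 0 0" --yaw '[0,0,0,0,0]'

```text
time_s: 18.15
position: [0.4596, 0.3679, 0.2254]
tool_rot: [[-0.999, -0.052, 0.003], [-0.052, 0.999, 0.002], [-0.003, 0.001, -1.0]]
ft_force: [-0.5, 0.1, -5.8]
grip_width: 0.0123
gripper_force: 68.6
```

Emit:
jog_arm --hand '[0,0,0,0,0]' --pt "0.006 -0.008 0.01" --pt "0.0128 -0.0177 0.01" --pt "0.0128 -0.0177 0" --pt "0.0128 -0.0177 0" --pt "0.0128 -0.0177 0" --yaw '[-0.07,-0.13,-0.13,-0.13,-0.13]'

```text
time_s: 18.77
position: [0.5161, 0.288, 0.2416]
tool_rot: [[-0.857, 0.516, -0.004], [0.516, 0.857, -0.001], [0.003, -0.003, -1.0]]
ft_force: [0.5, 1.1, -5.0]
grip_width: 0.0126
gripper_force: 68.6
```

Emit:
jog_arm --hand '[0,0,0,0,0]' --pt "0.0128 -0.0177 0" --pt "0.0128 -0.0177 0" --pt "0.0128 -0.0177 0" --pt "0.0128 -0.0177 0" --pt "0.0128 -0.0177 0" --yaw '[-0.13,-0.13,-0.13,-0.13,-0.13]'

```text
time_s: 19.4
position: [0.5801, 0.1996, 0.2415]
tool_rot: [[-0.37, 0.929, -0.004], [0.929, 0.37, -0.001], [0.001, -0.004, -1.0]]
ft_force: [0.6, -0.5, -5.5]
grip_width: 0.0123
gripper_force: 68.6
```

Emit:
jog_arm --hand '[0,0,0,0,0]' --pt "0.0128 -0.0177 0" --pt "0.0128 -0.0177 0" --pt "0 0 0" --pt "0 0 0" --pt "0 0 0" --yaw '[-0.13,-0.13,-0.08,0,0]'

```text
time_s: 20.02
position: [0.6057, 0.1651, 0.2428]
tool_rot: [[-0.045, 0.999, -0.002], [0.999, 0.045, -0.0], [-0.0, -0.002, -1.0]]
ft_force: [0.2, -0.7, -6.7]
grip_width: 0.0127
gripper_force: 68.6
```

Run:
```python
from h import *
T=snap('top');S=snap('scene')
s=env.observe();print(s['position'],np.degrees(np.arctan2(s['tool_rot'][1][1],s['tool_rot'][0][1])))
print(p2w('top',181.85,166.4,.068))
a=cv2.resize(T[120:210,120:255],(600,400),interpolation=cv2.INTER_CUBIC);b=cv2.resize(S[90:180,140:275],(600,400),interpolation=cv2.INTER_CUBIC)
cv2.imwrite('pics/a7.png',cv2.resize(np.hstack([a,b]),(800,267)))
```

```text
[0.60582935 0.16512248 0.24345911] 2.5455406138698113
[0.61354794 0.15286339 0.068     ]
```

View pics/a7.png

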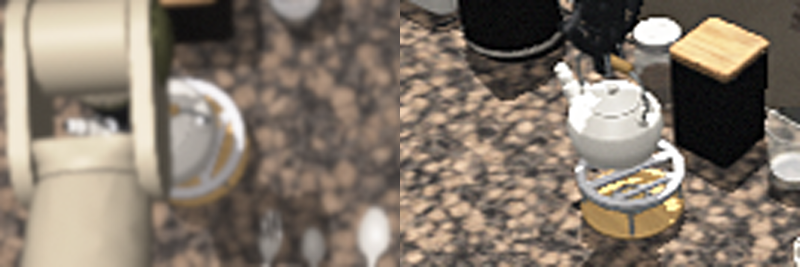

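The pot hangs upright with its spout to the left. I'll centre it and lower it.

Emit:
jog_arm --hand '[0,0,0,0,0]' --pt "0.008 -0.0105 0" --pt "0 0 -0.014" --pt "0 0 -0.014" --pt "0 0 -0.008" --pt "0 0 0" --yaw '[-0.04,0,0,0,0]'

```text
time_s: 20.75
position: [0.6138, 0.1545, 0.207]
tool_rot: [[-0.003, 1.0, -0.002], [1.0, 0.003, -0.0], [-0.0, -0.002, -1.0]]
ft_force: [1.2, 0.2, -6.0]
grip_width: 0.0127
gripper_force: 68.6
```

Emit:
jog_arm --hand '[0,0,0,0,0]' --pt "0 0 -0.002" --pt "0 0 -0.0015" --pt "0 0 0" --pt "0 0 0" --pt "0 0 0" --yaw '[0,0,0,0,0]'

```text
time_s: 21.38
position: [0.6141, 0.1544, 0.2046]
tool_rot: [[-0.003, 1.0, 0.0], [1.0, 0.003, 0.0], [0.0, 0.0, -1.0]]
ft_force: [0.0, -0.0, -5.4]
grip_width: 0.0129
gripper_force: 68.6
```

Emit:
jog_arm --hand '[0,0,0,0,0]' --pt "0 0 -0.0012" --pt "0 0 -0.0008" --pt "0 0 0" --pt "0 0 0" --pt "0 0 0" --yaw '[0,0,0,0,0]'

```text
time_s: 22.0
position: [0.6142, 0.1545, 0.2028]
tool_rot: [[-0.003, 1.0, 0.001], [1.0, 0.003, 0.0], [0.0, 0.001, -1.0]]
ft_force: [-0.4, 2.3, -0.1]
grip_width: 0.0126
gripper_force: 69.3
```

The weight is fully on the grate. I'll release, rise and go to the teaspoon.

Emit:
jog_arm --hand '[0.02,0.03,0.036,0.036,0.036]' --pt "0 0 0" --pt "0 0 0" --pt "0 0 0" --pt "0 0 0.02" --pt "0 0 0.04" --yaw '[0,0,0,0,0]'

```text
time_s: 22.62
position: [0.6137, 0.1543, 0.2618]
tool_rot: [[-0.003, 1.0, -0.004], [1.0, 0.003, -0.0], [-0.0, -0.004, -1.0]]
ft_force: [-0.0, -0.2, -0.5]
grip_width: 0.0358
gripper_force: 0.0
```

Emit:
jog_arm --hand '[0.03,0.03,0.03,0.03,0.03]' --pt "-0.01 -0.01 0" --pt "-0.02 -0.02 0" --pt "-0.02 -0.02 0" --pt "-0.02 -0.02 0" --pt "-0.02 -0.02 -0.02" --yaw '[0.14,0.14,0.14,0.14,0.14]'

```text
time_s: 23.25
position: [0.524, 0.0637, 0.2435]
tool_rot: [[-0.65, 0.76, 0.004], [0.76, 0.65, -0.001], [-0.003, 0.002, -1.0]]
ft_force: [0.9, 0.1, 0.4]
grip_width: 0.0298
gripper_force: 0.0
```

Emit:
jog_arm --hand '[0.03,0.03,0.03,0.03,0.03]' --pt "-0.02 -0.02 -0.03" --pt "-0.02 -0.02 -0.03" --pt "-0.02 -0.02 -0.03" --pt "-0.014 -0.005 -0.03" --pt "0 0 -0.03" --yaw '[0.14,0.14,0.14,0.14,0.14]'

```text
time_s: 23.88
position: [0.4495, -0.0011, 0.092]
tool_rot: [[-0.987, 0.163, 0.001], [0.163, 0.987, -0.0], [-0.001, -0.0, -1.0]]
ft_force: [0.3, -0.1, -1.0]
grip_width: 0.0301
gripper_force: 0.0
```

Emit:
jog_arm --hand '[0.03,0.03,0.03,0.03,0.03]' --pt "0 0 0" --pt "0 0 0" --pt "0 0 0" --pt "0 0 0" --pt "0 0 0" --yaw '[0.14,0.1,0,0,0]'

```text
time_s: 24.5
position: [0.4502, -0.0006, 0.0926]
tool_rot: [[-0.997, -0.071, 0.0], [-0.071, 0.997, -0.0], [-0.0, -0.0, -1.0]]
ft_force: [-0.5, 0.4, -1.2]
grip_width: 0.0296
gripper_force: 0.0
```

Run:
```python
from h import *
T=snap('top');S=snap('scene')
s=env.observe();print(s['position'],np.degrees(np.arctan2(s['tool_rot'][1][1],s['tool_rot'][0][1])))
a=cv2.resize(T[130:250,120:300],(600,400),interpolation=cv2.INTER_CUBIC);b=cv2.resize(S[110:230,140:320],(600,400),interpolation=cv2.INTER_CUBIC)
cv2.imwrite('pics/a8.png',cv2.resize(np.hstack([a,b]),(800,267)))
```

```text
[ 0.45015625 -0.00064135  0.09253405] 94.10225445462002
```

View pics/a8.png

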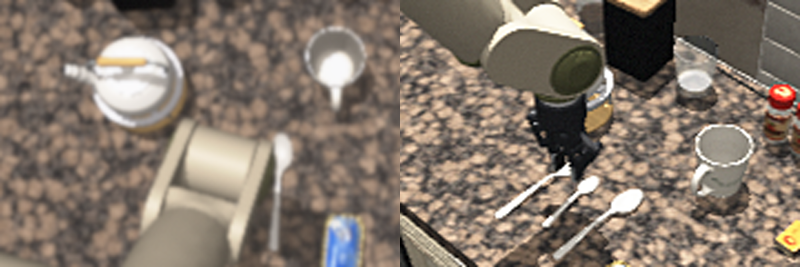

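The pot stands upright and centred on the grate, and the gripper is over the teaspoon. I'll descend and grip.

Emit:
jog_arm --hand '[0.03,0.03,0.03,0.03,0.03]' --pt "0 0 -0.025" --pt "0 0 -0.025" --pt "0 0 -0.02" --pt "0 0 -0.003" --pt "0 0 0" --yaw '[0,0,0,0,0]' --grip_force 40

```text
time_s: 25.22
position: [0.4503, -0.0007, 0.0198]
tool_rot: [[-0.997, -0.072, 0.0], [-0.072, 0.997, -0.0], [-0.0, -0.0, -1.0]]
ft_force: [0.5, 0.0, 0.1]
grip_width: 0.03
gripper_force: 0.0
```

Emit:
jog_arm --hand '[0.03,0,0,0,0]' --pt "0 0 -0.001" --pt "0 0 0" --pt "0 0 0" --pt "0 0 0" --pt "0 0 0" --yaw '[0,0,0,0,0]'

```text
time_s: 25.85
position: [0.4504, -0.0006, 0.0191]
tool_rot: [[-0.997, -0.072, 0.001], [-0.072, 0.997, -0.0], [-0.001, -0.0, -1.0]]
ft_force: [-1.0, 1.6, 6.0]
grip_width: 0.0179
gripper_force: 38.9
```

Emit:
jog_arm --hand '[0,0,0,0,0]' --pt "0 0 0.01" --pt "0 0 0.02" --pt "0 0 0.03" --pt "0 0 0" --pt "0 0 0" --yaw '[0,0,0,0,0]'

```text
time_s: 26.48
position: [0.4498, -0.0006, 0.0783]
tool_rot: [[-0.997, -0.072, -0.0], [-0.072, 0.997, 0.0], [0.0, 0.0, -1.0]]
ft_force: [0.1, 0.6, -0.4]
grip_width: 0.0177
gripper_force: 38.9
```

Run:
```python
from h import *
T=snap('top');S=snap('scene')
a=cv2.resize(T[130:250,160:280],(600,600),interpolation=cv2.INTER_CUBIC);b=cv2.resize(S[140:240,170:270],(600,600),interpolation=cv2.INTER_CUBIC)
cv2.imwrite('pics/a9.png',cv2.resize(np.hstack([a,b]),(800,400)))
```

View pics/a9.png

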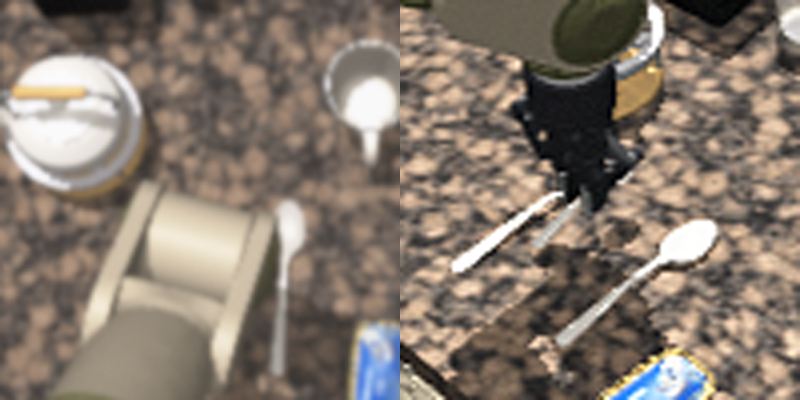

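The teaspoon is off the worktop and held at its middle. I'll carry it to x≈0.63, y≈0.

Emit:
jog_arm --hand '[0,0,0,0,0]' --pt "0.02 0 0.01" --pt "0.04 0 0" --pt "0.045 0 0" --pt "0.045 0 0" --pt "0.03 0 0" --yaw '[-0.01,-0.02,-0.02,-0.02,-0.003]'

```text
time_s: 27.2
position: [0.6314, -0.0006, 0.0872]
tool_rot: [[-1.0, 0.001, -0.001], [0.001, 1.0, 0.0], [0.001, 0.0, -1.0]]
ft_force: [-0.2, 0.1, -0.3]
grip_width: 0.0181
gripper_force: 38.9
```

Emit:
jog_arm --hand '[0,0,0,0,0]' --pt "0 0 -0.015" --pt "0 0 -0.02" --pt "0 0 0" --pt "0 0 0" --pt "0 0 0" --yaw '[0,0,0,0,0]'

```text
time_s: 27.82
position: [0.6302, -0.0007, 0.0542]
tool_rot: [[-1.0, 0.001, 0.001], [0.001, 1.0, -0.0], [-0.001, -0.0, -1.0]]
ft_force: [0.0, 0.5, -0.0]
grip_width: 0.0179
gripper_force: 38.9
```

Run:
```python
from h import *
T=snap('top');S=snap('scene')
s=env.observe();print(s['position'],np.degrees(np.arctan2(s['tool_rot'][1][1],s['tool_rot'][0][1])))
a=cv2.resize(T[110:220,170:280],(600,600),interpolation=cv2.INTER_CUBIC);b=cv2.resize(S[110:220,200:310],(600,600),interpolation=cv2.INTER_CUBIC)
cv2.imwrite('pics/a10.png',cv2.resize(np.hstack([a,b]),(800,400)))
```

```text
[ 0.63023105 -0.00069003  0.05409952] 89.95220626801535
```

View pics/a10.png

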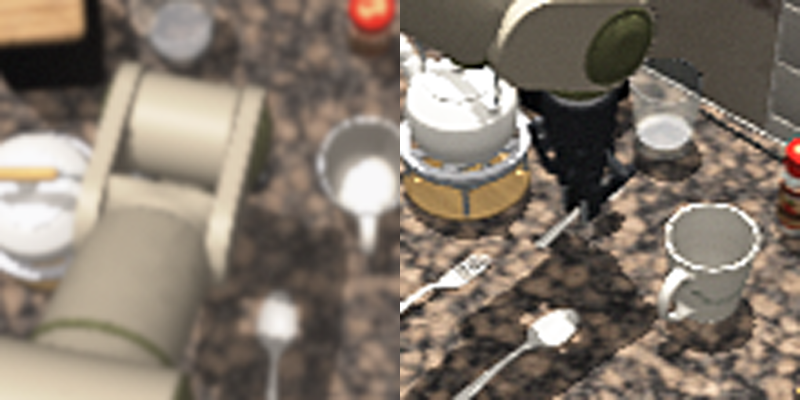

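The spoon is held level, pointing away, between the warmer and the mug. The picture budget is used up, so I'll rely on numeric measurements from here. I'll lower the spoon and release.

Emit:
jog_arm --hand '[0,0,0,0,0]' --pt "0 0 -0.015" --pt "0 0 -0.015" --pt "0 0 -0.004" --pt "0 0 -0.0005" --pt "0 0 0" --yaw '[0,0,0,0,0]'

```text
time_s: 28.55
position: [0.6294, -0.0005, 0.0191]
tool_rot: [[-1.0, 0.001, -0.002], [0.001, 1.0, 0.0], [0.002, 0.0, -1.0]]
ft_force: [-6.2, 0.4, 10.2]
grip_width: 0.0175
gripper_force: 40.2
```

Emit:
jog_arm --hand '[0.018,0.024,0.032,0.038,0.038]' --pt "0 0 0" --pt "0 0 0" --pt "0 0 0" --pt "0 0 0" --pt "0 0 0.02" --yaw '[0,0,0,0,0]'

```text
time_s: 29.18
position: [0.6293, -0.0005, 0.0377]
tool_rot: [[-1.0, 0.001, -0.003], [0.001, 1.0, 0.001], [0.003, 0.001, -1.0]]
ft_force: [0.3, -0.7, 0.6]
grip_width: 0.0381
gripper_force: 0.0
```

Emit:
jog_arm --hand '[0.038,0.06,0.078,0.078,0.078]' --pt "0 0 0.03" --pt "0 0 0.04" --pt "0 0 0.04" --pt "0 -0.02 0.02" --pt "0 -0.05 0" --yaw '[0,0,0,0,0]'

```text
time_s: 29.8
position: [0.6308, -0.0699, 0.171]
tool_rot: [[-1.0, -0.002, 0.004], [-0.002, 1.0, -0.001], [-0.004, -0.001, -1.0]]
ft_force: [0.4, -1.2, 0.2]
grip_width: 0.0779
gripper_force: 0.0
```

Emit:
jog_arm --hand '[0.078,0.078,0.078,0.078,0.078]' --pt "0 -0.05 0" --pt "0 -0.05 0" --pt "0 -0.05 0" --pt "0 -0.05 0" --pt "0 -0.05 0" --yaw '[0,0,0,0,0]'

```text
time_s: 30.42
position: [0.6299, -0.3223, 0.1687]
tool_rot: [[-1.0, 0.001, -0.0], [0.001, 1.0, 0.0], [0.0, 0.0, -1.0]]
ft_force: [-0.1, 0.6, -0.1]
grip_width: 0.0783
gripper_force: 0.0
```

Run:
```python
from h import *
T=snap('top');S=snap('scene')
s=env.observe();print(s['position'])
cv2.imwrite('pics/t11.png',T);cv2.imwrite('pics/s11.png',S)
for n,im in(('top',T),('scene',S)):
    h=cv2.cvtColor(im,cv2.COLOR_BGR2HSV)
    g=((h[...,2]>130)&(h[...,1]<45)).astype(np.uint8)*255
    P=np.array([w2p(n,(x,y,.005)) for x in(.55,.71) for y in(-.06,.06)]);a=P.min(0).astype(int);b=P.max(0).astype(int)
    blob(n,im,g,.005,(a[0],b[0],a[1],b[1]))
h=cv2.cvtColor(S,cv2.COLOR_BGR2HSV)
y=((h[...,1]>130)&(h[...,2]>130)).astype(np.uint8)*255
blob('scene',S,y,.016,(300,335,200,232))
```

```text
[ 0.62903242 -0.32567111  0.16785154]
top px [226.8 164.3] rect [633.3  -3.2] [119.9  25.8] 0.8 circ [633.4  -0.8] 60.2
scene px [249.1 173.5] rect [631.2  -1.7] [133.   26.1] 4.5 circ [630.9   1.8] 66.8
scene px [317.4 215.3] rect [ 632.  -322.7] [36.7 55.3] 89.0 circ [ 631.2 -322.9] 31.5
```

Run:
```python
from h import *
for f,n,xs,ys in(('top0','top',(.37,.53),(-.035,.035)),('t11','top',(.55,.71),(-.05,.05)),('scene0','scene',(.37,.53),(-.035,.035)),('s11','scene',(.55,.71),(-.05,.05))):
    im=cv2.imread(f'pics/{f}.png');h=cv2.cvtColor(im,cv2.COLOR_BGR2HSV)
    g=(h[...,2]>130)&(h[...,1]<45)
    _,lab,st,_=cv2.connectedComponentsWithStats(g.astype(np.uint8))
    v,u=np.nonzero(g);W=np.array([p2w(n,a,b,.005) for a,b in zip(u,v)])
    L=lab[v,u];k=(W[:,0]>xs[0])&(W[:,0]<xs[1])&(W[:,1]>ys[0])&(W[:,1]<ys[1])
    big=np.bincount(L[k]).argmax();k&=L==big;X=W[k][:,:2].astype(np.float32)
    d=cv2.fitLine(X,cv2.DIST_HUBER,0,.01,.01).ravel()
    print(f,k.sum(),X.min(0),X.max(0),np.degrees(np.arctan(d[1]/d[0])))
```

```text
Traceback (most recent call last):
  File "h.py", line 8, in p2w
    p,d=ray(n,u,v);return (p+d*(z-p[2])/d[2])[:3]
        ~~~^^^^^^^
  File "h.py", line 5, in ray
    c=env.calibration(n);d=np.array(c['rotation'])@[(u-c['cx'])/c['fx'],(v-c['cy'])/c['fy'],1]
ValueError: time passes only in moves, steps and waits
```

```bash
sed -i 's/^def snap/from functools import lru_cache\ncal=lru_cache(None)(env.calibration)\ndef snap/; s/c=env.calibration(n)/c=cal(n)/' h.py
python3 - <<'E'
from h import *
for f,n,xs,ys in(('top0','top',(.37,.53),(-.035,.035)),('t11','top',(.55,.71),(-.05,.05)),('scene0','scene',(.37,.53),(-.035,.035)),('s11','scene',(.55,.71),(-.05,.05))):
    im=cv2.imread(f'pics/{f}.png');h=cv2.cvtColor(im,cv2.COLOR_BGR2HSV)
    g=(h[...,2]>130)&(h[...,1]<45)
    _,lab,st,_=cv2.connectedComponentsWithStats(g.astype(np.uint8))
    v,u=np.nonzero(g);W=np.array([p2w(n,a,b,.005) for a,b in zip(u,v)])
    L=lab[v,u];k=(W[:,0]>xs[0])&(W[:,0]<xs[1])&(W[:,1]>ys[0])&(W[:,1]<ys[1])
    big=np.bincount(L[k]).argmax();k&=L==big;X=W[k][:,:2].astype(np.float32)
    d=cv2.fitLine(X,cv2.DIST_HUBER,0,.01,.01).ravel()
    print(f,k.sum(),X.min(0),X.max(0),np.degrees(np.arctan(d[1]/d[0])))
E
```

```text
top0 209 [ 0.38420415 -0.01400988] [0.51801497 0.01873342] 3.292903
t11 160 [ 0.5732701  -0.01562704] [0.69314545 0.01036514] -1.7743188
scene0 120 [ 0.38528776 -0.00987665] [0.5189364 0.0199219] 4.007013
s11 97 [ 0.56417966 -0.01171615] [0.6977148  0.01501537] -0.053880647
```

The spoon lies at yaw ≈ −1°, centred at about (0.631, 0). Now the matchbox, gripped slightly on its near side.

Emit:
jog_arm --hand '[0.075,0.075,0.075,0.075,0.075]' --pt "-0.006 0.002 -0.03" --pt "0 0 -0.04" --pt "0 0 -0.04" --pt "0 0 -0.03" --pt "0 0 0" --yaw '[0,0,0,0,0]' --grip_force 30

```text
time_s: 31.15
position: [0.6232, -0.3172, 0.0266]
tool_rot: [[-1.0, 0.0, -0.004], [0.0, 1.0, 0.003], [0.004, 0.003, -1.0]]
ft_force: [0.3, -0.5, 0.6]
grip_width: 0.0753
gripper_force: 0.0
```

Emit:
jog_arm --hand '[0.075,0.075,0.075,0.075,0.075]' --pt "0 0 -0.006" --pt "0 0 -0.003" --pt "0 0 0" --pt "0 0 0" --pt "0 0 0" --yaw '[0,0,0,0,0]'

```text
time_s: 31.78
position: [0.6242, -0.3187, 0.0203]
tool_rot: [[-1.0, 0.001, 0.0], [0.001, 1.0, -0.0], [-0.0, -0.0, -1.0]]
ft_force: [-0.1, 0.1, -0.6]
grip_width: 0.0752
gripper_force: 0.0
```

Emit:
jog_arm --hand '[0.075,0.075,0.045,0.045,0.045]' --pt "-0.001 -0.004 -0.004" --pt "0 0 0" --pt "0 0 0" --pt "0 0 0" --pt "0 0 0" --yaw '[0,0,0,0,0]'

```text
time_s: 32.4
position: [0.6232, -0.3226, 0.0161]
tool_rot: [[-1.0, 0.001, 0.0], [0.001, 1.0, -0.0], [-0.0, -0.0, -1.0]]
ft_force: [-0.2, -0.5, -0.1]
grip_width: 0.0448
gripper_force: 0.0
```

Emit:
jog_arm --hand '[0.045,0.045,0.045,0.045,0.045]' --pt "0 0 0" --pt "0 0 0.02" --pt "0 0 0.04" --pt "0 0 0.03" --pt "0 0 0.03" --yaw '[0,0,0,0,0]'

```text
time_s: 33.02
position: [0.6232, -0.3227, 0.1389]
tool_rot: [[-1.0, 0.001, 0.002], [0.001, 1.0, -0.001], [-0.002, -0.001, -1.0]]
ft_force: [0.7, 0.5, 0.5]
grip_width: 0.0451
gripper_force: 0.0
```

The fingers closed on nothing: the box's long side lies along x, so it's only 37 mm across y. I'll check its pose.

Run:
```python
from h import *
T0=cv2.imread('pics/top0.png')
for n,im,box in(('top',T0,(300,330,150,180)),('scene',cv2.imread('pics/scene0.png'),(305,332,203,230)),('top',snap('top'),(300,330,150,180)),('scene',snap('scene'),(305,332,203,230))):
    h=cv2.cvtColor(im,cv2.COLOR_BGR2HSV)
    y=(h[...,1]>130)&(h[...,2]>130)&(h[...,0]<40);v,u=np.nonzero(y);k=(u>box[0])&(u<box[1])&(v>box[2])&(v<box[3])
    if k.sum()<20: print(n,'hidden');continue
    X=np.array([p2w(n,a,b,.016)[:2] for a,b in zip(u[k],v[k])],np.float32)
    d=cv2.fitLine(X,cv2.DIST_L2,0,.01,.01).ravel();print(n,k.sum(),X.mean(0),X.min(0),X.max(0),np.degrees(np.arctan(d[1]/d[0])))
```

```text
top 163 [ 0.6293189  -0.32378244] [ 0.60186726 -0.3450241 ] [ 0.65780014 -0.3041982 ] -4.7796493
scene 127 [ 0.6314122  -0.32335335] [ 0.60181266 -0.34152338] [ 0.659487   -0.30422932] -6.379898
top hidden
scene 127 [ 0.6318889  -0.32325718] [ 0.6041189  -0.34152338] [ 0.659487   -0.30422932] -5.560397
```

Emit:
jog_arm --hand '[0.058,0.058,0.058,0.058,0.058]' --pt "-0.0045 0 0" --pt "0 0 -0.03" --pt "0 0 -0.03" --pt "0 0 -0.03" --pt "0 0 0" --yaw '[-0.05,-0.046,0,0,0]'

```text
time_s: 33.75
position: [0.6175, -0.3219, 0.0437]
tool_rot: [[-0.995, 0.097, -0.004], [0.097, 0.995, 0.003], [0.004, 0.003, -1.0]]
ft_force: [0.2, -0.2, 0.5]
grip_width: 0.0579
gripper_force: 0.0
```

Emit:
jog_arm --hand '[0.058,0.058,0.058,0.058,0.058]' --pt "0 0 -0.015" --pt "0 0 -0.01" --pt "0 0 0" --pt "0 0 0" --pt "0 0 0" --yaw '[0,0,0,0,0]'

```text
time_s: 34.38
position: [0.6188, -0.3228, 0.0215]
tool_rot: [[-0.995, 0.097, 0.001], [0.097, 0.995, -0.001], [-0.001, -0.001, -1.0]]
ft_force: [-0.1, 0.1, 0.4]
grip_width: 0.0579
gripper_force: 0.0
```

Emit:
jog_arm --hand '[0.058,0.058,0.028,0.028,0.028]' --pt "0 0 -0.0035" --pt "0 0 0" --pt "0 0 0" --pt "0 0 0" --pt "0 0 0" --yaw '[0,0,0,0,0]'

```text
time_s: 35.0
position: [0.6187, -0.3227, 0.0177]
tool_rot: [[-0.995, 0.097, 0.0], [0.097, 0.995, -0.0], [-0.0, -0.0, -1.0]]
ft_force: [0.0, -0.5, 2.3]
grip_width: 0.0376
gripper_force: 30.2
```

Emit:
jog_arm --hand '[0.028,0.028,0.028,0.028,0.028]' --pt "0 0 0" --pt "0 0 0.02" --pt "0 0 0.04" --pt "0 0 0.04" --pt "0 0 0.03" --yaw '[0,0,0,0,0]'

```text
time_s: 35.62
position: [0.6188, -0.3227, 0.1509]
tool_rot: [[-0.995, 0.097, 0.002], [0.097, 0.995, -0.002], [-0.002, -0.002, -1.0]]
ft_force: [0.6, 0.6, 0.3]
grip_width: 0.0381
gripper_force: 30.0
```

Emit:
jog_arm --hand '[0.028,0.028,0.028,0.028,0.028]' --pt "-0.02 0.02 0" --pt "-0.024 0.04 0" --pt "-0.025 0.045 0" --pt "-0.025 0.045 0" --pt "-0.025 0.045 0" --yaw '[0.02,0.02,0.02,0.02,0.016]'

```text
time_s: 36.25
position: [0.4988, -0.1263, 0.1487]
tool_rot: [[-1.0, 0.0, 0.001], [0.0, 1.0, -0.001], [-0.001, -0.001, -1.0]]
ft_force: [0.6, -0.9, 0.6]
grip_width: 0.0378
gripper_force: 29.9
```

Emit:
jog_arm --hand '[0.028,0.028,0.028,0.028,0.028]' --pt "-0.01 0.045 0" --pt "0 0.045 0" --pt "0 0.045 0" --pt "0 0.045 0" --pt "0 0.045 0" --yaw '[0,0,0,0,0]'

```text
time_s: 36.88
position: [0.4896, 0.0988, 0.1487]
tool_rot: [[-1.0, 0.001, 0.002], [0.001, 1.0, -0.0], [-0.002, -0.0, -1.0]]
ft_force: [0.8, -0.5, -0.9]
grip_width: 0.0378
gripper_force: 29.9
```

Emit:
jog_arm --hand '[0.028,0.028,0.028,0.028,0.028]' --pt "0 0.035 0" --pt "0 0.02 0" --pt "0 0 0" --pt "0 0 0" --pt "0 0 0" --yaw '[0,0,0,0,0]'

```text
time_s: 37.5
position: [0.4897, 0.1516, 0.1477]
tool_rot: [[-1.0, 0.002, 0.0], [0.002, 1.0, -0.0], [-0.0, -0.0, -1.0]]
ft_force: [-0.1, 0.6, -0.5]
grip_width: 0.0377
gripper_force: 29.9
```

Emit:
jog_arm --hand '[0.028,0.028,0.028,0.028,0.028]' --pt "0 0.003 -0.03" --pt "0 0 -0.03" --pt "0 0 -0.03" --pt "0 0 -0.01" --pt "0 0 0" --yaw '[0,0,0,0,0]'

```text
time_s: 38.12
position: [0.4898, 0.155, 0.0476]
tool_rot: [[-1.0, 0.001, -0.0], [0.001, 1.0, -0.0], [0.0, -0.0, -1.0]]
ft_force: [-0.0, 0.6, 0.4]
grip_width: 0.0379
gripper_force: 30.0
```

Emit:
jog_arm --hand '[0.028,0.028,0.028,0.028,0.028]' --pt "0 0 -0.015" --pt "0 0 -0.008" --pt "0 0 0" --pt "0 0 0" --pt "0 0 0" --yaw '[0,0,0,0,0]'

```text
time_s: 38.75
position: [0.4898, 0.1554, 0.0248]
tool_rot: [[-1.0, 0.001, 0.001], [0.001, 1.0, 0.0], [-0.001, 0.0, -1.0]]
ft_force: [-0.6, 0.1, -0.3]
grip_width: 0.0382
gripper_force: 30.0
```

Run:
```python
from h import *
S=snap('scene');s=env.observe();print(s['position'],s['ft_force'])
h=cv2.cvtColor(S,cv2.COLOR_BGR2HSV)
y=((h[...,1]>110)&(h[...,2]>120)&(h[...,0]<40)).astype(np.uint8)*255
u,v=w2p('scene',(.502,.155,.02));u=int(u);v=int(v)
blob('scene',S,y,.02,(u-30,u+30,v-25,v+25),8)
```

```text
[0.48975976 0.15541011 0.02475331] [-0.3032082  -0.96990283 -0.13621526]
scene px [193.5 171.5] rect [483.6 162.1] [39.8 21.5] 53.9 circ [490.5 157. ] 19.9
scene px [222.8 164.9] rect [589.2 104.1] [50.8 27.8] 44.1 circ [589.6 104.2] 28.4
scene px [210.2 163.8] rect [563.  144.5] [81.2 40.2] 64.9 circ [560.4 145.8] 43.4
```

Emit:
jog_arm --hand '[0.028,0.028,0.028,0.028,0.028]' --pt "0 0 -0.005" --pt "0 0 -0.0015" --pt "0 0 0" --pt "0 0 0" --pt "0 0 0" --yaw '[0,0,0,0,0]'

```text
time_s: 39.42
position: [0.4896, 0.1554, 0.018]
tool_rot: [[-1.0, 0.001, 0.0], [0.001, 1.0, -0.0], [-0.0, -0.0, -1.0]]
ft_force: [-0.1, 0.2, 0.0]
grip_width: 0.0382
gripper_force: 30.0
```

Emit:
jog_arm --hand '[0.038,0.045,0.055,0.055,0.055]' --pt "0 0 0" --pt "0 0 0" --pt "0 0 0" --pt "0 0 0" --pt "0 0 0.03" --yaw '[0,0,0,0,0]'

```text
time_s: 40.05
position: [0.4886, 0.1552, 0.0469]
tool_rot: [[-1.0, 0.001, -0.004], [0.001, 1.0, -0.0], [0.004, -0.0, -1.0]]
ft_force: [1.4, 1.0, -0.1]
grip_width: 0.0546
gripper_force: 0.0
```

Emit:
jog_arm --hand '[0.055,0.055,0.055,0.055,0.055]' --pt "0 0 0.04" --pt "-0.01 0 0.05" --pt "-0.02 0 0.05" --pt "-0.02 -0.04 0" --pt "-0.01 -0.05 0" --yaw '[0,0,0,0,0]'

```text
time_s: 40.67
position: [0.4287, 0.065, 0.1886]
tool_rot: [[-1.0, -0.002, 0.001], [-0.002, 1.0, -0.0], [-0.001, -0.0, -1.0]]
ft_force: [1.2, 0.0, -0.0]
grip_width: 0.0554
gripper_force: 0.0
```

Emit:
jog_arm --hand '[0.055,0.055,0.055,0.055,0.055]' --pt "0 -0.05 0" --pt "0 -0.05 0" --pt "0 -0.05 0" --pt "0 -0.05 0" --pt "0 -0.05 0" --yaw '[0,0,0,0,0]'

```text
time_s: 41.3
position: [0.4293, -0.1863, 0.1881]
tool_rot: [[-1.0, 0.001, 0.0], [0.001, 1.0, -0.0], [-0.0, -0.0, -1.0]]
ft_force: [0.7, 0.9, 0.2]
grip_width: 0.0551
gripper_force: 0.0
```

Emit:
jog_arm --hand '[0.055,0.055,0.055,0.055,0.055]' --pt "0 -0.05 0" --pt "0 -0.05 0" --pt "0 -0.05 0" --pt "0 0 0" --pt "0 0 0" --yaw '[0,0,0,0,0]'

```text
time_s: 41.92
position: [0.4294, -0.3341, 0.1877]
tool_rot: [[-1.0, 0.001, -0.0], [0.001, 1.0, 0.001], [0.0, 0.001, -1.0]]
ft_force: [0.8, 0.0, -0.5]
grip_width: 0.0549
gripper_force: 0.0
```

Run:
```python
from h import *
for n in('top','scene'):
    im=snap(n);cv2.imwrite(f'pics/{n}_end.png',im);h=cv2.cvtColor(im,cv2.COLOR_BGR2HSV)
    y=((h[...,1]>110)&(h[...,2]>120)&(h[...,0]<40)).astype(np.uint8)*255
    g=((h[...,2]>120)&(h[...,1]<40)).astype(np.uint8)*255
    u,v=map(int,w2p(n,(.502,.155,.016)));print('box');blob(n,im,y,.016,(u-22,u+22,v-18,v+18),8)
    u,v=map(int,w2p(n,(.614,.155,.204)));print('grip');blob(n,im,y,.21,(u-18,u+18,v-10,v+10),8)
    if n=='top':
        b=(200,256,140,247);print('cutlery');blob(n,im,g,.005,b)
        print('mug');blob(n,im,((h[...,2]>185)&(h[...,1]<50)).astype(np.uint8)*255,.095,(252,290,140,182))
        print('tin');blob(n,im,g|((h[...,1]>130)&(h[...,2]>130)).astype(np.uint8)*255,.024,(260,290,224,260))
        print('grate/pot');blob(n,im,g,.068,(140,215,140,200))
```

```text
box
top px [182.6 200.2] rect [501.4 156.1] [58.4 39.5] 1.5 circ [501.2 155.3] 32.8
grip
top px [173.3 157.7] rect [610.6 155.9] [60.9  6.1] 84.1 circ [613.6 155.6] 30.5
cutlery
top px [207.9 237. ] rect [367.4  66.2] [103.8  38.8] 38.6 circ [375.3  56.3] 52.2
top px [210.4 202.1] rect [493.6  58.3] [29.6 89.1] 78.7 circ [492.5  52.9] 44.5
top px [244.6 213.5] rect [453.5 -70.2] [181.   39.8] 0.2 circ [453.5 -70.4] 90.9
top px [200.6 164.5] rect [634.6  93.9] [63.7  7.3] 1.3 circ [634.5  97.6] 31.8
top px [226.8 165.8] rect [627.7  -3.3] [131.   25.8] 0.8 circ [627.7  -2.7] 65.7
mug
top px [270.8 163.9] rect [ 619.  -163.2] [70.  59.2] 32.0 circ [ 615.8 -162.8] 41.2
tin
top px [271. 236.] rect [ 378.7 -162.3] [45.1 71.9] 41.0 circ [ 373.  -166.7] 37.3
grate/pot
top px [211.1 195.5] rect [512.4  50.3] [28.1 24.3] 0.2 circ [512.2  50.3] 18.5
top px [176.7 163.4] rect [623.8 163.7] [169.8 148.6] 44.0 circ [622.3 176.3] 94.3
box
scene px [203.9 167. ] rect [528.7 143.2] [106.7  86.9] 12.8 circ [530.  155.7] 58.1
grip
```

Everything measures as asked. The matchbox is about 12 mm in front of the warmer, the pot is centred, and the spoon is midway and straight. Handing in.

```bash
python3 -c "
from rig import env
print(env.close_job())"
```

```text
the job is handed in; nothing more can be done
None
```

All five placements are made in the order asked and the job is handed in at about 42 s; I checked the final layout only by measuring camera images, since the 14 picture views were already used, and no verdict came back.

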